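# Hold the mended corner of the document box square

## Robot

A 6-joint arm with a two-finger parallel gripper is mounted at the origin on the work surface. World frame = base frame: x ahead of the robot, y to its left, z up, the work surface at z = 0. Lengths are in mm, angles in degrees, forces in N, time in s.
With the tool pointing down it reaches from about 350 to 850 mm from the base axis. Payload 8.1 kg.
Tool frame: the origin (TCP) lies on the centre line of the jaws, within the pads' length; the fingertips stand 19 mm ahead of it and the grasp point (between the pads) is the TCP; z points along the fingers, y is the line along which they close (so a half turn about z gives the same grasp; the last joint's range is limited). The gripper opens to 85 mm and grips with 20 to 120 N. Pads are 22 mm wide; open, the fingers measure 114 mm over their backs; the gripper's body (76 mm by 85 mm) begins 54 mm behind the grasp point. The pads swing forward as they close: fully open they stand 13 mm farther back than shut.
Start: joints at [67.357, 7.471, 85.268, -0, 87.261, -4.893], TCP at [182.899, 571.448, 250.292] pointing down, gripper open.
Joint ranges: [-169.43, 169.43], [-51.17, 129.36], [1.28, 143.12], [-76.62, 256.62], [0, 156.53], [-152.29, 152.29]. Speed limits (degrees/s): [136.94, 136.94, 159.86, 180, 180, 180].

## Interface

Orientations are given as [roll, pitch, yaw] about the fixed x, y, z axes, in that order (R = Rz(yaw) Ry(pitch) Rx(roll)).
In Python, from bench import r gives the robot as it stands. The module is installed in compiled form; this text tells all that it offers.
- The arm moves only by the tool servo_tool, never from a script. Its arguments are lists of equal length, an entry for each row: "fingers": the finger opening in m, from 0 to 0.0854; "linear": the shift along the tool's x, y, z in m, a list of three; "rotation": the turn, a rotation vector about the tool's x, y, z in degrees, a list of three. A call has 1 to 10 rows; each row is the pose to reach, as a shift and turn from the pose commanded when the call began, along the tool's axes at that moment; what a row does not reach only later rows make up. A row lasts 1/10 s, in which the tool goes at most 50 mm and 8.59 degrees, less where a joint would pass 70% of its speed; a pose out of reach is approached as far as the arm can. A call with a gripper value outside its range is refused whole. The fingers move at their own pace and stop on an object; "force" is the grip in N (left out, the last holds). Time passes only in rows, so rows that repeat a pose let the fingers close. It gives the time, the measured TCP pose, the force, the opening and the grip force at its end, in the units of the state.
- r.sense(): the state, without advancing time (a new reading comes with each control period).
- r.snapshot(name): name is "side" or "top"; returns a dict with "frame" (480x640x3 uint8, red, green, blue), "fx", "fy", "cx", "cy" (pixels), "camera_from_world" (4x4, takes a point from world to camera coordinates). Camera axes: x right, y up, looking along -z (the intrinsics and any distortion apply to the point x, -y, -z); pixel columns grow to the right and rows downward; lengths in mm; the calibration is good to about 2 mm. A picture is of the moment at which its call begins. There is no depth.
- r.hand_in(): hands the job in; it is judged then, once.
The state is a dict: "time": time; "joint_pos": joint angles; "qd": joint speeds; "joint_efforts": joint torques, N m; "tool_pos": TCP position; "tcp_rot": TCP orientation; "ft_force": force on the tool from outside, world axes, zero at the start; "wrist_torque": the same for the moment, N m; "finger_gap": finger opening in mm; "grip_force": force on a finger pad.
Only numpy, scipy, OpenCV 4.12 (cv2) and the standard library are available. Lean on these libraries where they do the work, as an engineer would, in place of code of your own. Each camera call takes 0.05 s, during which the arm holds its last target. There are 200 camera calls.

## Task

The document box has one freshly glued corner, the one with the steel angle plates on its outside: lift the loose lid off by its knob and lay it, right way up, in the middle of the leather desk pad. Then lower the braced carpenter's square flat into the box and press it into that corner from inside until its two outer faces bear flat on both walls, without forcing the joint. Finish while still holding the square pressed there, and leave the other things on the table alone.

Things in the scene. Friction and masses are not known exactly. Their poses are not given: they have to be found in the camera images.
- lid_knob (a point): Centre of the brass knob in the middle of the lid, half-way up its head (32 mm in diameter, straight sides 8 mm above and below this point; the knob's top is 12 mm above it). It lies 32 mm above the panel's underside; with the lid laid on a flat surface it is 38 mm above that surface. z is the lid's upward normal, x runs along its 256 mm side.
- lid: The loose lift-off wooden lid of the box, panel 256 x 232 x 8 mm, about 0.4 kg. Origin in the middle of the panel's underside. Four battens under it reach 6 mm down inside the box's rim, with 4 mm play all round.
- box_corner (a point): The glued corner, inside: where the inner faces of the far and left walls meet the inner floor; 8 mm above the table top, 48 mm below the rim. x and y point OUT through those two walls, at right angles to them (the inside lies towards -x, -y); z up. It is the far left corner seen from the robot, the box being turned up to 23 degrees either way; only this corner has steel plates outside.
- box_center (a point): Middle of the wooden box's inner floor, 8 mm above the table top, axes as box_corner, which lies +113 mm x, +101 mm y from here. The box is 250 (x) x 226 (y) x 56 mm high outside, 226 x 202 mm inside, walls 12 mm thick. It stands on a thin non-slip mat and does not move.
- far_wall: The glued wall on the box's +x side, 12 x 226 x 48 mm; origin at its centre, axes as box_corner. The square's outer face that looks along +x must bear on its inner face.
- left_wall: The glued wall on the box's +y side, 226 x 12 x 48 mm; origin at its centre, axes as box_corner. The square's outer face that looks along +y must bear on its inner face.
- square_center (a point): Middle of the diagonal brace of the carpenter's square, half-way up its 26 mm height. Axes: the two legs run from the heel along -x and -y, their outer faces look along +y and +x. The brace (straight, 10 mm wide, 112 mm long) runs along (1, -1) of these axes, so it is pinched across along (1, 1), which points to the heel. Room beside its middle: 48 mm on the heel's side, open on the other.
- square_heel (a point): The point where the square's two outer faces would meet (the heel itself is cut back 8 mm to clear glue), half-way up; at +50 mm x, +50 mm y from square_center, same axes. Fully home, it lies straight above box_corner and its axes agree with box_corner's.
- square: The loose braced carpenter's square, aluminium, about 0.22 kg: an L of two legs 140 mm long and 12 mm wide closed by a brace, 26 mm high, starting flat on the table between box and pad. Origin on its underside, below square_center. It starts with the heel pointing away from the robot and to the left, turned up to 46 degrees either way.
- pad_center (a point): Middle of the top of the leather desk pad, flat, 300 x 270 mm (x, y), 3 mm thick, fixed on the table; z up. Box and pad lie on opposite sides of the table, either way round.
- stamp: Bystander: wooden rubber stamp standing upright, base 26 x 62 mm, 73 mm high.
- ink_tin: Bystander: flat closed ink-pad tin, 65 x 100 x 19 mm.
- stapler: Bystander: desk stapler, 150 x 36 x 56 mm, along x.
- paperweight: Bystander: glass paperweight, 66 mm in diameter, 38 mm high.
- tumbler: Bystander: steel tumbler, 64 mm in diameter, 75 mm high.
- glue: Bystander: white glue bottle, 40 mm in diameter, 100 mm high.
- driver: Bystander: screwdriver lying flat, 150 mm long along x.
Things that resemble listed ones, but are neither listed nor needed, are in the scene too. Of the things like the square, leave any that is turquoise; of the rest the larger one is meant.

How it is judged:
By the outcome, as a careful person would: the job done as asked, in the order asked, and still so for the second after the job is handed in, while the arm keeps its last pose, push and grip.
It also fails if it takes over 72 s, if anything falls off the work surface, if the arm or the gripper's body presses on something with over 40 N, if the wrist force passes 120 N, or if a joint passes its speed limit or range.

## Working session

There is one attempt and no reset: what is moved stays moved. The work goes in short steps, Python scripts to look and compute and a tool call to move; the robot and the scene stay as the last step left them, time stands still between calls to the robot, and variables do not carry over. Pictures are saved under pics/ and viewed, at most 10 in all, crops included, and the job is handed in when it is done.

Besides the shell and the picture viewer there is one more tool, called after "Emit:" in YAML: its name, and indented under it one key for each argument. servo_tool: Moves the arm, as the interface text tells. Its arguments: {"type":"object","properties":{"fingers":{"type":"array","items":{"type":"number"}},"linear":{"type":"array","items":{"type":"array","items":{"type":"number"}}},"rotation":{"type":"array","items":{"type":"array","items":{"type":"number"}}},"force":{"type":"number"}},"required":["fingers","linear","rotation"]}

```bash
mkdir -p pics; python3 - <<'E'
from bench import r
import cv2,numpy as np
for n in("top","side"):
    s=r.snapshot(n);cv2.imwrite(f"pics/{n}0.png",s["frame"][:,:,::-1])
    print(n,s["fx"],s["fy"],s["cx"],s["cy"],[k for k in s]);print(np.round(s["camera_from_world"],4).tolist())
print(r.sense())
E
```

```text
top 502.48822884157653 502.48822884157653 319.9869305281933 240.0495924787316 ['frame', 'fx', 'fy', 'cx', 'cy', 'camera_from_world']
[[-0.028, -0.9996, 0.0003, 70.1875], [0.9773, -0.0273, 0.2102, -499.6643], [-0.2101, 0.0061, 0.9777, -1261.4718], [0.0, 0.0, 0.0, 1.0]]
side 573.6528411467667 573.6528411467667 323.80176349625174 243.35724795604048 ['frame', 'fx', 'fy', 'cx', 'cy', 'camera_from_world']
[[0.9715, -0.2372, 0.0037, -453.0148], [0.1252, 0.5258, 0.8413, -156.2125], [-0.2015, -0.8168, 0.5405, -1072.6668], [0.0, 0.0, 0.0, 1.0]]
{'time': 0.1, 'joint_pos': array([ 6.73568463e+01,  7.51167950e+00,  8.53236704e+01, -2.62942967e-04,
        8.72614458e+01, -4.89174853e+00]), 'qd': array([-0.03124535, -0.07592963, -0.1854657 ,  0.02186775, -0.01108669,
       -0.01743164]), 'joint_efforts': array([ 1.20103516e-03, -5.70958328e+01, -5.01938331e+01, -1.29084228e-04,
        8.22515110e-03,  7.30035117e-05]), 'tool_pos': array([182.71936057, 571.01105479, 249.33389127]), 'tcp_rot': array([-1.79903534e+02, -7.99243511e-03,  1.62248601e+02]), 'ft_force': array([-0.39168465, -0.34242175, -0.00141756]), 'wrist_torque': array([-0.0137848 ,  0.02675086, -0.04067738]), 'grip_force': 0.0, 'finger_gap': 85.45164450888956}
```

View pics/top0.png

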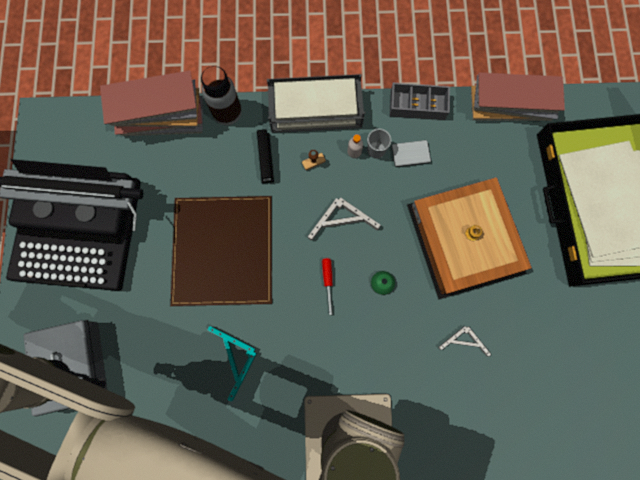

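View pics/side0.png

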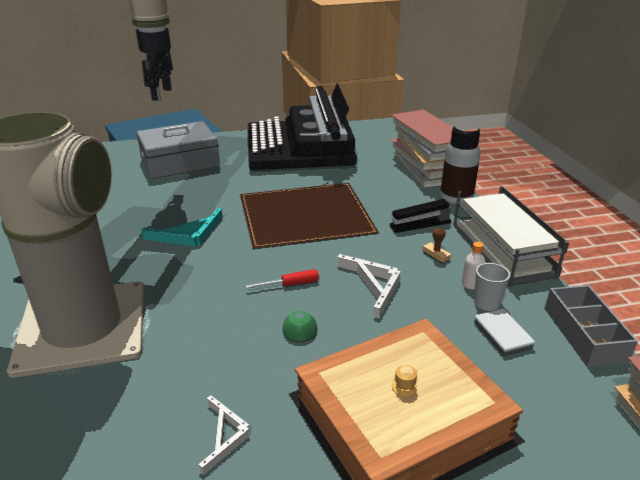

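The top view shows the pad at about (222,250) and the target white square with its heel at about (339,200). The closed box has its knob at (475,232), and its far-left corner is near (411,205). The small white square and the turquoise one are the decoys.

```bash
cat > h.py <<'E'
from bench import r
import cv2,numpy as np
from scipy.spatial.transform import Rotation as R
def snap(n): return r.snapshot(n)
def ray(s,u,v):
    T=s["camera_from_world"];d=np.array([(u-s["cx"])/s["fx"],-(v-s["cy"])/s["fy"],-1.])
    return -T[:3,:3].T@T[:3,3],T[:3,:3].T@d
def w(s,u,v,z):
    o,d=ray(s,u,v);return o+d*(z-o[2])/d[2]
def px(s,p):
    T=s["camera_from_world"];q=T[:3,:3]@np.asarray(p,float)+T[:3,3]
    return np.array([s["cx"]+s["fx"]*q[0]/-q[2],s["cy"]-s["fy"]*q[1]/-q[2]])
def crop(s,u0,u1,v0,v1,k,name):
    cv2.imwrite("pics/"+name,cv2.resize(s["frame"][v0:v1,u0:u1,::-1],None,fx=k,fy=k,interpolation=cv2.INTER_CUBIC))
def move(target_pos,yaw):
    """shift in tool axes (m) & rot vector (deg) from the commanded (~measured) pose to TCP target, pointing down"""
    st=r.sense();A=R.from_euler('xyz',st["tcp_rot"],degrees=True);B=R.from_euler('xyz',[180,0,yaw],degrees=True)
    print("lin",np.round(A.inv().apply(np.array(target_pos)-st["tool_pos"])/1000,4),"rot",np.round((A.inv()*B).as_rotvec(degrees=True),2),"at",st["tool_pos"].round(1),st["tcp_rot"].round(2),"t",st["time"])
E
python3 - <<'E'
from h import *
s=snap("top");crop(s,295,545,170,305,3,"t1.png")
for n,p in dict(knob=(475,232,80),heel=(339,200,26),pad=(222,250,3)).items(): print(n,w(s,*p).round(1))
E
```

```text
knob [ 505.7 -342.5   80. ]
heel [617.1   1.3  26. ]
pad [492.1 321.7   3. ]
```

View pics/t1.png

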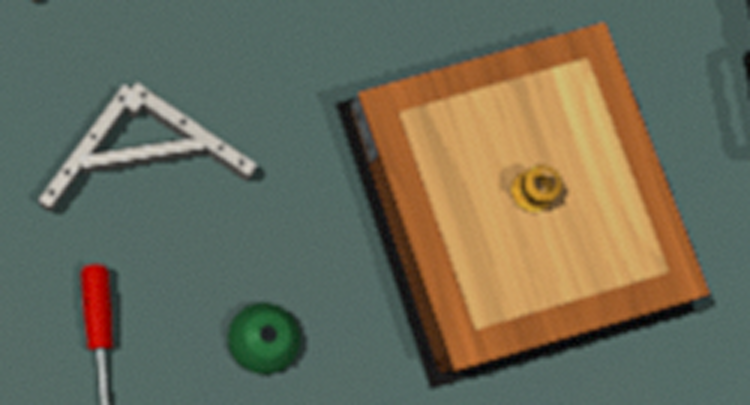

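The crop shows the lid corners at about (358,92), (604,24), (710,295) and (455,371). The knob top is at (543,184), and the square's brace runs from about (85,160) to (205,147).

```bash
python3 - <<'E'
from h import *
s=snap("top");sd=snap("side")
c=lambda X,Y,z:w(s,295+X/3-.33,170+Y/3-.33,z)
L=[c(*p,64)for p in[(358,92),(604,24),(710,295),(455,371)]]
print(np.round(L,1),[np.linalg.norm(L[i]-L[i-1]).round(1) for i in range(4)],"mid",np.mean(L,0).round(1))
print("yaw",[np.degrees(np.arctan2(*(a-b)[1::-1])).round(1) for a,b in((L[0],L[3]),(L[1],L[2]),(L[0],L[1]),(L[3],L[2]))])
k=c(543,184,100);print("knob",k.round(1),"side px",px(sd,[*np.mean(L,0)[:2],88]),px(sd,[*k[:2],88]))
# square: outer edge lines & fit via corners
le=c(40,200,26);re=c(262,168,26)
def X(a,b,c_,d):
    n=np.cross(np.cross([*a,1],[*b,1]),np.cross([*c_,1],[*d,1]));return n[:2]/n[2]
H=X((40,200),(122,88),(142,86),(262,166));hw=c(*H,26)
print("heel",H,hw,np.linalg.norm(hw-le),np.linalg.norm(hw-re))
print("leg yaws",[np.degrees(np.arctan2(*(hw-q)[1::-1])).round(1) for q in(le,re)])
P=[w(s,*p,3) for p in[(175,197),(271,197),(271,304),(171,304)]];print(np.round(P,1),np.mean(P,0))
# side-view white blob of the square / brace by thresholds
E
```

```text
[[ 599.3 -194.7   64. ]
 [ 656.  -417.4   64. ]
 [ 410.7 -483.3   64. ]
 [ 352.  -260.2   64. ]] [np.float64(255.9), np.float64(229.8), np.float64(254.0), np.float64(230.7)] mid [ 504.5 -338.9   64. ]
yaw [np.float64(14.8), np.float64(15.0), np.float64(104.3), np.float64(104.8)]
knob [ 503.8 -338.   100. ] side px [403.29744886 376.48864411] [402.6163218  376.12578153]
heel [129.544  77.696] [629.73849274   3.92918711  26.        ] 139.46301983392542 145.08700164440162
leg yaws [np.float64(-37.0), np.float64(52.8)]
[[645.3 453.8   3. ]
 [637.9 188.1   3. ]
 [342.8 190.3   3. ]
 [350.2 454.7   3. ]] [494.04748701 321.69896756   3.        ]
```

```bash
python3 - <<'E'
from h import *
move([500,100,260],104.75); move([504,-338.5,160],104.75)
E
```

```text
lin [-0.4457 -0.3521 -0.0099] rot [-5.00e-02  2.00e-02  5.75e+01] at [182.8 571.2 249.8] [-179.95   -0.    162.25] t 0.25
lin [-0.5832 -0.7684  0.0904] rot [-5.00e-02  2.00e-02  5.75e+01] at [182.8 571.2 249.8] [-179.95   -0.    162.25] t 0.25
```

Emit:
servo_tool:
  fingers: [0.085,0.085,0.085,0.085,0.085,0.085,0.085,0.085,0.085,0.085]
  linear:
    - [-0.446,-0.352,-0.01]
    - [-0.446,-0.352,-0.01]
    - [-0.446,-0.352,-0.01]
    - [-0.446,-0.352,-0.01]
    - [-0.446,-0.352,-0.01]
    - [-0.446,-0.352,-0.01]
    - [-0.446,-0.352,-0.01]
    - [-0.446,-0.352,-0.01]
    - [-0.446,-0.352,-0.01]
    - [-0.446,-0.352,-0.01]
  rotation:
    - [0,0,57.5]
    - [0,0,57.5]
    - [0,0,57.5]
    - [0,0,57.5]
    - [0,0,57.5]
    - [0,0,57.5]
    - [0,0,57.5]
    - [0,0,57.5]
    - [0,0,57.5]
    - [0,0,57.5]

```text
time: 1.25
tool_pos: [463.0, 154.9, 259.4]
tcp_rot: [180.0, -0.0, 104.7]
ft_force: [1.2, 0.7, 1.0]
finger_gap: 84.8
grip_force: 0.0
```

```bash
python3 - <<'E'
from h import *
move([504,-338.5,150],104.75)
E
```

```text
lin [-0.4876 -0.086   0.1093] rot [ 0.04 -0.   -0.  ] at [463.  154.9 259.4] [179.96  -0.   104.75] t 1.25
```

Emit:
servo_tool:
  fingers: [0.085,0.085,0.085,0.085,0.085,0.085,0.085,0.085,0.085,0.085]
  linear:
    - [-0.488,-0.086,0.05]
    - [-0.488,-0.086,0.05]
    - [-0.488,-0.086,0.05]
    - [-0.488,-0.086,0.109]
    - [-0.488,-0.086,0.109]
    - [-0.488,-0.086,0.109]
    - [-0.488,-0.086,0.109]
    - [-0.488,-0.086,0.109]
    - [-0.488,-0.086,0.109]
    - [-0.488,-0.086,0.109]
  rotation:
    - [0,0,0]
    - [0,0,0]
    - [0,0,0]
    - [0,0,0]
    - [0,0,0]
    - [0,0,0]
    - [0,0,0]
    - [0,0,0]
    - [0,0,0]
    - [0,0,0]

```text
time: 2.25
tool_pos: [502.4, -330.6, 151.8]
tcp_rot: [180.0, 0.0, 104.7]
ft_force: [0.0, 0.3, -0.3]
finger_gap: 84.8
grip_force: 0.0
```

```bash
python3 - <<'E'
from h import *
move([504,-338.5,150],104.75)
move([504,-338.5,89],104.75)
s=snap("top");print(px(s,r.sense()["tool_pos"]));crop(s,420,540,180,290,5,"t2.png")
E
```

```text
lin [-0.008  -0.0004  0.0018] rot [ 0.01  0.01 -0.01] at [ 502.4 -330.6  151.8] [1.7999e+02 1.0000e-02 1.0474e+02] t 2.25
lin [-0.008  -0.0004  0.0628] rot [ 0.01  0.01 -0.01] at [ 502.4 -330.6  151.8] [1.7999e+02 1.0000e-02 1.0474e+02] t 2.25
[481.16830929 227.78248638]
```

Emit:
servo_tool:
  fingers: [0.085,0.085,0.085]
  linear:
    - [0,0,0]
    - [0,0,0]
    - [0,0,0]
  rotation:
    - [0,0,0]
    - [0,0,0]
    - [0,0,0]

```text
time: 2.6
tool_pos: [503.0, -327.6, 153.1]
tcp_rot: [180.0, 0.0, 104.8]
ft_force: [-0.1, 0.5, 0.1]
finger_gap: 85.0
grip_force: 0.0
```

```bash
python3 - <<'E'
from h import *
move([504,-338.5,89],104.75)
E
```

```text
lin [-0.0107 -0.0019  0.0641] rot [0.04 0.03 0.06] at [ 503.  -327.6  153.1] [1.7996e+02 3.0000e-02 1.0481e+02] t 2.6
```

Emit:
servo_tool:
  fingers: [0.085,0.085,0.085,0.085,0.085,0.085,0.085]
  linear:
    - [-0.011,-0.002,0.015]
    - [-0.011,-0.002,0.03]
    - [-0.011,-0.002,0.045]
    - [-0.011,-0.002,0.055]
    - [-0.011,-0.002,0.064]
    - [-0.011,-0.002,0.064]
    - [-0.011,-0.002,0.064]
  rotation:
    - [0,0,0]
    - [0,0,0]
    - [0,0,0]
    - [0,0,0]
    - [0,0,0]
    - [0,0,0]
    - [0,0,0]

```text
time: 3.3
tool_pos: [503.5, -339.5, 88.4]
tcp_rot: [-180.0, -0.0, 104.8]
ft_force: [0.2, -0.4, -0.1]
finger_gap: 85.0
grip_force: 0.0
```

Emit:
servo_tool:
  fingers: [0.04,0.025,0.025,0.025,0.025,0.025,0.025,0.025]
  linear:
    - [0,0,0]
    - [0,0,0]
    - [0,0,0]
    - [0,0,0]
    - [0,0,0]
    - [0,0,0]
    - [0,0,0]
    - [0,0,0]
  rotation:
    - [0,0,0]
    - [0,0,0]
    - [0,0,0]
    - [0,0,0]
    - [0,0,0]
    - [0,0,0]
    - [0,0,0]
    - [0,0,0]
  force: 50

```text
time: 4.1
tool_pos: [504.7, -340.0, 89.7]
tcp_rot: [179.9, 0.1, 104.8]
ft_force: [2.6, 1.4, 5.6]
finger_gap: 30.1
grip_force: 49.5
```

Emit:
servo_tool:
  fingers: [0.025,0.025,0.025,0.025,0.025,0.025,0.025,0.025,0.025,0.025]
  linear:
    - [0,0,-0.004]
    - [0,0,-0.01]
    - [0,0,-0.02]
    - [0,0,-0.035]
    - [0,0,-0.05]
    - [0,0,-0.065]
    - [0,0,-0.08]
    - [0,0,-0.095]
    - [0,0,-0.1]
    - [0,0,-0.1]
  rotation:
    - [0,0,0]
    - [0,0,0]
    - [0,0,0]
    - [0,0,0]
    - [0,0,0]
    - [0,0,0]
    - [0,0,0]
    - [0,0,0]
    - [0,0,0]
    - [0,0,0]

```text
time: 5.1
tool_pos: [504.0, -340.1, 190.0]
tcp_rot: [179.9, 0.1, 104.8]
ft_force: [0.4, -0.1, -4.0]
finger_gap: 29.7
grip_force: 50.4
```

```bash
python3 - <<'E'
from h import *
move([494,321.5,190],90)
move([494,321.5,190],104.75)
E
```

```text
lin [ 0.6424  0.1588 -0.0011] rot [ 0.09  0.1  14.75] at [ 504.  -340.1  190. ] [1.7992e+02 1.1000e-01 1.0475e+02] t 5.1
lin [ 0.6424  0.1588 -0.0011] rot [0.08 0.11 0.  ] at [ 504.  -340.1  190. ] [1.7992e+02 1.1000e-01 1.0475e+02] t 5.1
```

Emit:
servo_tool:
  fingers: [0.025,0.025,0.025,0.025,0.025,0.025,0.025,0.025,0.025,0.025]
  linear:
    - [0.01,0.0025,0]
    - [0.03,0.0075,0]
    - [0.06,0.015,0]
    - [0.095,0.0235,0]
    - [0.13,0.032,0]
    - [0.165,0.041,0]
    - [0.2,0.0495,0]
    - [0.235,0.058,0]
    - [0.27,0.067,0]
    - [0.3,0.074,0]
  rotation:
    - [0,0,0]
    - [0,0,1]
    - [0,0,2]
    - [0,0,3.5]
    - [0,0,5]
    - [0,0,6.5]
    - [0,0,8.5]
    - [0,0,10.5]
    - [0,0,12.5]
    - [0,0,14.7]

```text
time: 6.1
tool_pos: [497.3, -28.2, 187.1]
tcp_rot: [-179.9, -0.0, 90.0]
ft_force: [0.2, -0.6, -3.5]
finger_gap: 29.7
grip_force: 50.5
```

```bash
python3 - <<'E'
from h import *
move([494,321.5,190],90)
E
```

```text
lin [ 0.3497 -0.0033 -0.0026] rot [-0.12 -0.05  0.01] at [497.3 -28.2 187.1] [-1.7988e+02 -5.0000e-02  9.0010e+01] t 6.1
```

Emit:
servo_tool:
  fingers: [0.025,0.025,0.025,0.025,0.025,0.025,0.025,0.025,0.025,0.025]
  linear:
    - [0.035,0,0]
    - [0.07,0,0]
    - [0.11,0,0]
    - [0.15,0,0]
    - [0.19,0,0]
    - [0.23,0,0]
    - [0.27,0,0]
    - [0.3,0,0]
    - [0.325,0,0]
    - [0.34,0,0]
  rotation:
    - [0,0,0]
    - [0,0,0]
    - [0,0,0]
    - [0,0,0]
    - [0,0,0]
    - [0,0,0]
    - [0,0,0]
    - [0,0,0]
    - [0,0,0]
    - [0,0,0]

```text
time: 7.1
tool_pos: [496.7, 311.3, 187.0]
tcp_rot: [-179.9, 0.0, 90.2]
ft_force: [-0.4, -0.9, -5.0]
finger_gap: 29.9
grip_force: 50.5
```

Emit:
servo_tool:
  fingers: [0.025,0.025,0.025,0.025]
  linear:
    - [0,0,0.01]
    - [0,0,0.02]
    - [0,0,0.02]
    - [0,0,0.02]
  rotation:
    - [0,0,0]
    - [0,0,0]
    - [0,0,0]
    - [0,0,0]

```text
time: 7.5
tool_pos: [498.0, 308.0, 167.4]
tcp_rot: [-179.9, 0.1, 90.0]
ft_force: [-0.3, -0.0, -4.0]
finger_gap: 30.2
grip_force: 50.4
```

```bash
python3 - <<'E'
from h import *
move([494,321.5,45],90)
E
```

```text
lin [ 0.0137 -0.0037  0.1224] rot [-0.1   0.06 -0.03] at [498.  308.  167.4] [-1.799e+02  6.000e-02  8.997e+01] t 7.5
```

Emit:
servo_tool:
  fingers: [0.025,0.025,0.025,0.025,0.025,0.025,0.025,0.025,0.025]
  linear:
    - [0.014,-0.004,0.015]
    - [0.014,-0.004,0.04]
    - [0.014,-0.004,0.065]
    - [0.014,-0.004,0.09]
    - [0.014,-0.004,0.105]
    - [0.014,-0.004,0.112]
    - [0.014,-0.004,0.116]
    - [0.014,-0.004,0.116]
    - [0.014,-0.004,0.116]
  rotation:
    - [0,0,0]
    - [0,0,0]
    - [0,0,0]
    - [0,0,0]
    - [0,0,0]
    - [0,0,0]
    - [0,0,0]
    - [0,0,0]
    - [0,0,0]

```text
time: 8.4
tool_pos: [495.2, 323.8, 53.7]
tcp_rot: [179.9, -0.1, 90.0]
ft_force: [0.5, -0.2, -4.4]
finger_gap: 29.7
grip_force: 50.4
```

```bash
python3 - <<'E'
from h import *
move([494,321.5,43],90)
s=snap("top");crop(s,150,300,170,320,4,"t3.png")
E
```

```text
lin [-0.0023 -0.0013  0.0107] rot [ 0.11 -0.06  0.04] at [495.2 323.8  53.7] [ 1.7989e+02 -6.0000e-02  9.0040e+01] t 8.4
```

View pics/t3.png

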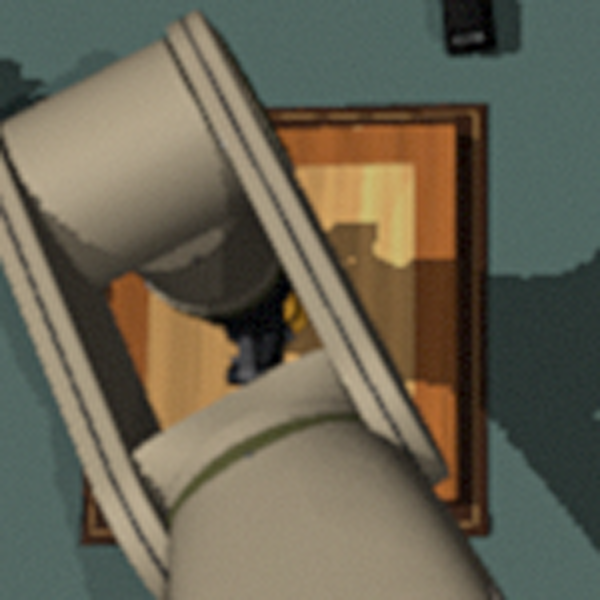

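The lid hangs over the pad and lines up with it, its right edge at about (458,300) in the crop. I'll lower it now.

Emit:
servo_tool:
  fingers: [0.025,0.025,0.025,0.025,0.025,0.025,0.025,0.025]
  linear:
    - [-0.002,-0.001,0.002]
    - [-0.002,-0.001,0.004]
    - [-0.002,-0.001,0.006]
    - [-0.002,-0.001,0.008]
    - [-0.002,-0.001,0.009]
    - [-0.002,-0.001,0.01]
    - [-0.002,-0.001,0.0105]
    - [-0.002,-0.001,0.0105]
  rotation:
    - [0,0,0]
    - [0,0,0]
    - [0,0,0]
    - [0,0,0]
    - [0,0,0]
    - [0,0,0]
    - [0,0,0]
    - [0,0,0]

```text
time: 9.25
tool_pos: [493.2, 321.2, 42.7]
tcp_rot: [-180.0, 0.0, 90.1]
ft_force: [-5.2, -3.5, 5.5]
finger_gap: 29.9
grip_force: 51.3
```

Emit:
servo_tool:
  fingers: [0.05,0.085,0.085,0.085,0.085,0.085]
  linear:
    - [0,0,0]
    - [0,0,0]
    - [0,0,0]
    - [0,0,0]
    - [0,0,0]
    - [0,0,0]
  rotation:
    - [0,0,0]
    - [0,0,0]
    - [0,0,0]
    - [0,0,0]
    - [0,0,0]
    - [0,0,0]

```text
time: 9.85
tool_pos: [493.4, 321.3, 41.9]
tcp_rot: [-180.0, -0.0, 90.1]
ft_force: [0.7, 0.7, -0.4]
finger_gap: 85.2
grip_force: 0.0
```

Emit:
servo_tool:
  fingers: [0.085,0.085,0.085,0.085,0.085,0.085,0.085,0.085,0.085,0.085]
  linear:
    - [0,0,-0.02]
    - [0,0,-0.05]
    - [0,0,-0.09]
    - [0,0,-0.13]
    - [-0.04,0.015,-0.17]
    - [-0.08,0.03,-0.18]
    - [-0.12,0.045,-0.18]
    - [-0.16,0.06,-0.18]
    - [-0.2,0.06,-0.18]
    - [-0.22,0.06,-0.18]
  rotation:
    - [0,0,0]
    - [0,0,0]
    - [0,0,0]
    - [0,0,0]
    - [0,0,0]
    - [0,0,0]
    - [0,0,0]
    - [0,0,0]
    - [0,0,0]
    - [0,0,0]

```text
time: 10.85
tool_pos: [553.8, 98.2, 221.9]
tcp_rot: [180.0, 0.1, 89.9]
ft_force: [-0.1, 0.3, -0.6]
finger_gap: 85.1
grip_force: 0.0
```

```bash
python3 - <<'E'
from h import *
s=snap("top");sd=snap("side")
a=cv2.resize(s["frame"][150:320,160:540,::-1],None,fx=2.1,fy=2.1,interpolation=cv2.INTER_CUBIC)
cv2.imwrite("pics/t4.png",a)
crop(s,395,535,170,300,4.5,"t5.png");print(r.sense()["tool_pos"],r.sense()["finger_gap"])
E
```

```text
[553.68096421  98.55764935 221.86811175] 85.10603906393894
```

View pics/t4.png

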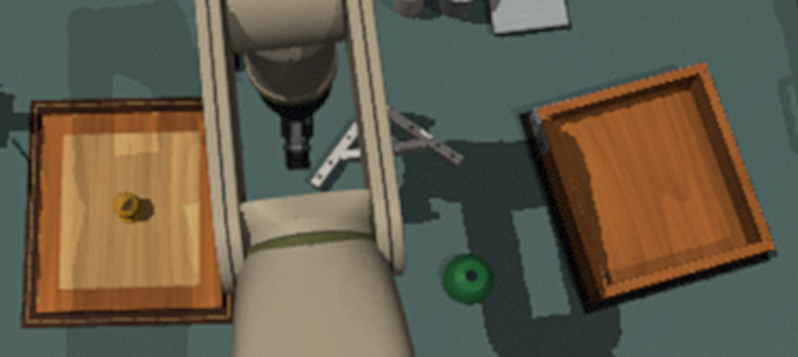

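View pics/t5.png

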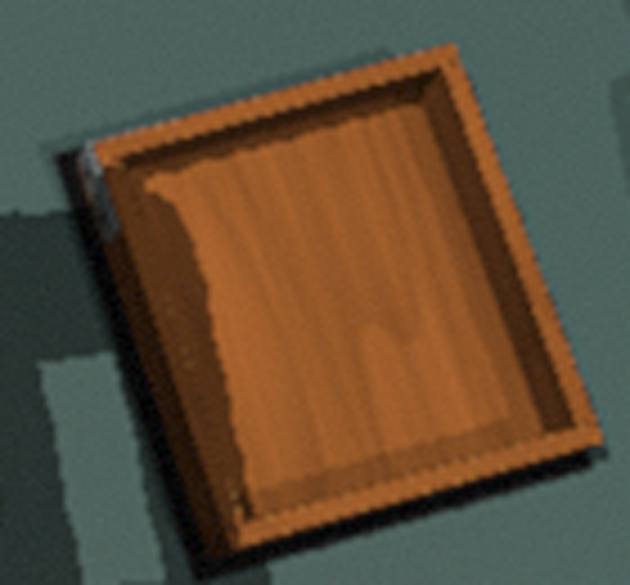

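The lid lies square and centred on the pad. The open box's outer rim corners in the crop are about (88,147), (457,45), (603,440) and (235,548).

```bash
python3 - <<'E'
from h import *
s=snap("top")
L=[w(s,395+X/4.5-.4,170+Y/4.5-.4,56) for X,Y in[(88,147),(457,45),(603,440),(235,548)]]
print(np.round(L,1),[np.linalg.norm(L[i]-L[i-1]).round(1) for i in range(4)],"mid",np.mean(L,0).round(1))
print("yaw",[np.degrees(np.arctan2(*(a-b)[1::-1])).round(1) for a,b in((L[0],L[3]),(L[1],L[2]),(L[0],L[1]),(L[3],L[2]))])
m=np.mean(L,0)[:2];y=np.radians(14.7);M=np.array([[np.cos(y),-np.sin(y)],[np.sin(y),np.cos(y)]])
print("corner",m+M@[113,101],"sq goal",m+M@[63,51])
c=lambda X,Y,z:w(s,295+X/3-.33,170+Y/3-.33,z)
print("brace",[c(*p,26).round(1) for p in[(85,160),(205,147),(146,153)]])
move([560,-5,150],98); move([560,-5,80],98)
E
```

```text
[[ 596.3 -196.4   56. ]
 [ 653.2 -420.3   56. ]
 [ 413.7 -479.8   56. ]
 [ 357.7 -263.9   56. ]] [np.float64(248.0), np.float64(231.0), np.float64(246.9), np.float64(223.1)] mid [ 505.2 -340.1   56. ]
yaw [np.float64(15.8), np.float64(14.0), np.float64(104.3), np.float64(104.5)]
corner [ 588.91233302 -213.74723726] sq goal [ 553.23684261 -274.79852213]
brace [array([553.9,  46.6,  26. ]), array([562.9, -61.6,  26. ]), array([558.9,  -8.3,  26. ])]
lin [-0.1052  0.0065  0.0719] rot [ 0.   -0.01 -8.1 ] at [553.6 100.2 221.9] [ 1.80e+02 -1.00e-02  8.99e+01] t 11.0
lin [-0.1052  0.0065  0.1419] rot [ 0.   -0.01 -8.1 ] at [553.6 100.2 221.9] [ 1.80e+02 -1.00e-02  8.99e+01] t 11.0
```

Emit:
servo_tool:
  fingers: [0.042,0.042,0.042,0.042,0.042,0.042,0.042,0.042]
  linear:
    - [-0.035,0.002,0.02]
    - [-0.07,0.004,0.05]
    - [-0.107,0.006,0.08]
    - [-0.107,0.006,0.11]
    - [-0.107,0.006,0.14]
    - [-0.107,0.006,0.142]
    - [-0.107,0.006,0.142]
    - [-0.107,0.006,0.142]
  rotation:
    - [0,0,-4]
    - [0,0,-7.6]
    - [0,0,-7.6]
    - [0,0,-7.6]
    - [0,0,-7.6]
    - [0,0,-7.6]
    - [0,0,-7.6]
    - [0,0,-7.6]

```text
time: 11.8
tool_pos: [561.0, -4.9, 81.9]
tcp_rot: [179.8, 0.0, 97.7]
ft_force: [0.0, -0.8, -0.5]
finger_gap: 42.0
grip_force: 0.0
```

```bash
python3 - <<'E'
from h import *
move([559.5,-7,24],97.5);print(r.sense()["finger_gap"])
E
```

```text
lin [-0.0018 -0.002   0.0579] rot [0.16 0.03 0.22] at [561.   -4.9  81.9] [1.7985e+02 3.0000e-02 9.7720e+01] t 11.8
41.98703750976984
```

Emit:
servo_tool:
  fingers: [0.042,0.042,0.042,0.042,0.042,0.042,0.042]
  linear:
    - [-0.002,-0.002,0.015]
    - [-0.002,-0.002,0.03]
    - [-0.002,-0.002,0.045]
    - [-0.002,-0.002,0.053]
    - [-0.002,-0.002,0.057]
    - [-0.002,-0.002,0.057]
    - [-0.002,-0.002,0.057]
  rotation:
    - [0,0,0]
    - [0,0,0]
    - [0,0,0]
    - [0,0,0]
    - [0,0,0]
    - [0,0,0]
    - [0,0,0]

```text
time: 12.5
tool_pos: [558.2, -8.0, 23.2]
tcp_rot: [180.0, 0.0, 97.6]
ft_force: [-0.5, -0.3, -0.1]
finger_gap: 42.3
grip_force: 0.0
```

Emit:
servo_tool:
  fingers: [0.03,0.02,0.012,0.004,0.004,0.004,0.004,0.004]
  linear:
    - [0,0,0]
    - [0,0,0]
    - [0,0,0]
    - [0,0,0]
    - [0,0,0]
    - [0,0,0]
    - [0,0,0]
    - [0,0,0]
  rotation:
    - [0,0,0]
    - [0,0,0]
    - [0,0,0]
    - [0,0,0]
    - [0,0,0]
    - [0,0,0]
    - [0,0,0]
    - [0,0,0]
  force: 60

```text
time: 13.3
tool_pos: [558.8, -7.9, 23.8]
tcp_rot: [179.9, 0.0, 97.6]
ft_force: [1.1, 0.5, 5.5]
finger_gap: 8.6
grip_force: 61.0
```

Emit:
servo_tool:
  fingers: [0.004,0.004,0.004,0.004,0.004,0.004,0.004,0.004,0.004,0.004]
  linear:
    - [0,0,-0.005]
    - [0,0,-0.02]
    - [0,0,-0.04]
    - [0,0,-0.065]
    - [0,0,-0.09]
    - [0,0,-0.115]
    - [0,0,-0.13]
    - [0,0,-0.136]
    - [0,0,-0.136]
    - [0,0,-0.136]
  rotation:
    - [0,0,0]
    - [0,0,0]
    - [0,0,0]
    - [0,0,0]
    - [0,0,0]
    - [0,0,0]
    - [0,0,0]
    - [0,0,0]
    - [0,0,0]
    - [0,0,0]

```text
time: 14.3
tool_pos: [557.1, -7.8, 157.6]
tcp_rot: [-179.9, -0.0, 97.6]
ft_force: [0.4, -0.2, -2.5]
finger_gap: 8.9
grip_force: 60.0
```

```bash
python3 - <<'E'
from h import *
y=np.radians(14.7+45);g=np.array([553.3,-275.])
p=g-25*np.array([np.cos(y),np.sin(y)]);print(p)
move([*p,160],149.7)
s=snap("top");crop(s,290,470,170,300,4,"t6.png")
sd=snap("side");u,v=px(sd,[558,-8,150]).astype(int);print(u,v);crop(sd,max(u-100,0),u+100,v-75,v+75,4,"s6.png")
E
```

```text
[ 540.6868094  -296.58488877]
lin [-0.284  -0.0547 -0.0024] rot [ -0.09  -0.08 -52.05] at [557.1  -7.8 157.6] [-1.7989e+02 -3.0000e-02  9.7650e+01] t 14.3
371 224
```

View pics/s6.png

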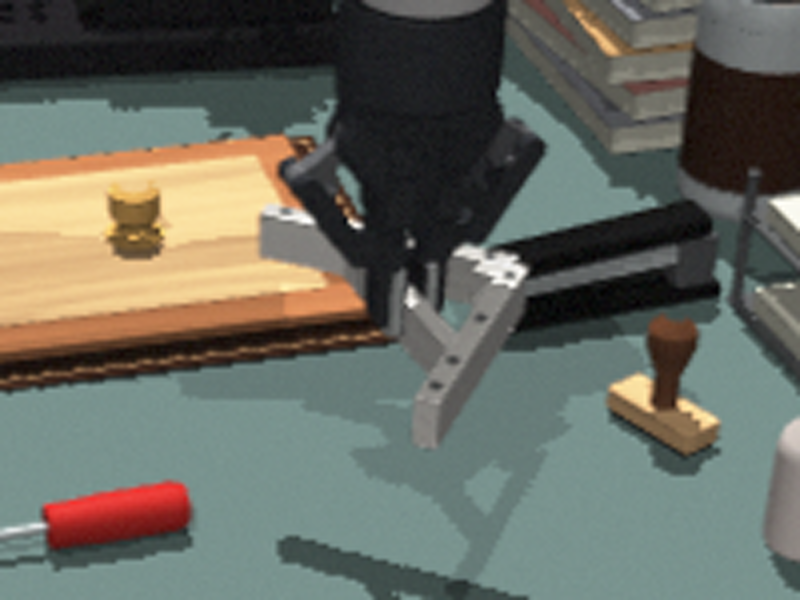

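The square hangs level in the grip, with its heel forward at about (505,265) in the crop. I'll carry it over the box.

Emit:
servo_tool:
  fingers: [0.004,0.004,0.004,0.004,0.004,0.004,0.004,0.004,0.004,0.004]
  linear:
    - [-0.015,-0.003,0]
    - [-0.045,-0.009,0]
    - [-0.08,-0.0155,0]
    - [-0.115,-0.022,0]
    - [-0.15,-0.029,0]
    - [-0.185,-0.036,0]
    - [-0.22,-0.0425,0]
    - [-0.25,-0.048,0]
    - [-0.275,-0.053,0]
    - [-0.284,-0.055,0]
  rotation:
    - [0,0,-2]
    - [0,0,-6]
    - [0,0,-12]
    - [0,0,-18.5]
    - [0,0,-25]
    - [0,0,-31.5]
    - [0,0,-38]
    - [0,0,-44]
    - [0,0,-49]
    - [0,0,-52]

```text
time: 15.4
tool_pos: [540.0, -299.0, 157.4]
tcp_rot: [-180.0, -0.1, 149.7]
ft_force: [-0.4, -1.2, -1.7]
finger_gap: 8.7
grip_force: 59.8
```

Emit:
servo_tool:
  fingers: [0.004,0.004,0.004]
  linear:
    - [0,0,0]
    - [0,0,0]
    - [0,0,0]
  rotation:
    - [0,0,0]
    - [0,0,0]
    - [0,0,0]

```text
time: 15.7
tool_pos: [541.1, -295.6, 158.2]
tcp_rot: [180.0, -0.1, 149.6]
ft_force: [0.2, 0.9, -2.5]
finger_gap: 8.9
grip_force: 59.8
```

```bash
python3 - <<'E'
from h import *
move([540.7,-296.6,70],149.7)
s=snap("top");crop(s,390,540,160,310,4,"t7.png");st=r.sense();print(px(s,st["tool_pos"]),px(s,[588.9,-213.7,56]),st["ft_force"],st["wrist_torque"])
E
```

```text
lin [-0.0002 -0.0011  0.0882] rot [ 0.02 -0.07 -0.08] at [ 541.1 -295.6  158.2] [ 1.7998e+02 -7.0000e-02  1.4962e+02] t 15.7
[464.14766092 210.99942464] [420.85842909 204.78533914] [ 0.77810313 -0.01834297 -3.60673164] [-0.04168612  0.02235357 -0.00039745]
```

View pics/t7.png

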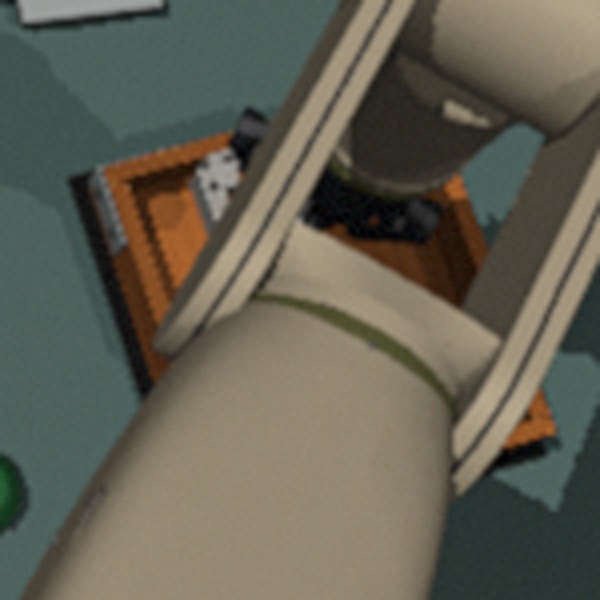

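The heel's corner shows at about (215,170) in the crop. It is inside the near and left edges of the rim, offset from the glued corner as planned.

Emit:
servo_tool:
  fingers: [0.004,0.004,0.004,0.004,0.004,0.004,0.004,0.004,0.004,0.004]
  linear:
    - [0,-0.001,0.015]
    - [0,-0.001,0.03]
    - [0,-0.001,0.045]
    - [0,-0.001,0.06]
    - [0,-0.001,0.072]
    - [0,-0.001,0.084]
    - [0,-0.001,0.096]
    - [0,-0.001,0.106]
    - [0,-0.001,0.112]
    - [0,-0.001,0.114]
  rotation:
    - [0,0,0]
    - [0,0,0]
    - [0,0,0]
    - [0,0,0]
    - [0,0,0]
    - [0,0,0]
    - [0,0,0]
    - [0,0,0]
    - [0,0,0]
    - [0,0,0]

```text
time: 16.75
tool_pos: [540.3, -297.3, 44.0]
tcp_rot: [180.0, -0.1, 149.6]
ft_force: [0.4, 0.7, -1.6]
finger_gap: 8.7
grip_force: 60.0
```

Emit:
servo_tool:
  fingers: [0.004,0.004,0.004,0.004,0.004,0.004,0.004]
  linear:
    - [0,0,0.002]
    - [0,0,0.004]
    - [0,0,0.006]
    - [0,0,0.008]
    - [0,0,0.01]
    - [0,0,0.011]
    - [0,0,0.011]
  rotation:
    - [0,0,0]
    - [0,0,0]
    - [0,0,0]
    - [0,0,0]
    - [0,0,0]
    - [0,0,0]
    - [0,0,0]

```text
time: 17.45
tool_pos: [540.6, -297.5, 33.7]
tcp_rot: [180.0, -0.0, 149.6]
ft_force: [0.6, -0.1, -2.2]
finger_gap: 8.8
grip_force: 60.0
```

Emit:
servo_tool:
  fingers: [0.004,0.004,0.004,0.004,0.004]
  linear:
    - [0,0,0.0005]
    - [0,0,0.001]
    - [0,0,0.0015]
    - [0,0,0.002]
    - [0,0,0.002]
  rotation:
    - [0,0,0]
    - [0,0,0]
    - [0,0,0]
    - [0,0,0]
    - [0,0,0]

```text
time: 17.95
tool_pos: [540.7, -297.6, 31.9]
tcp_rot: [-180.0, 0.0, 149.7]
ft_force: [0.1, 1.0, -3.3]
finger_gap: 8.5
grip_force: 59.9
```

Emit:
servo_tool:
  fingers: [0.004,0.004,0.004,0.004]
  linear:
    - [0,0,0.0005]
    - [0,0,0.001]
    - [0,0,0.001]
    - [0,0,0.001]
  rotation:
    - [0,0,0]
    - [0,0,0]
    - [0,0,0]
    - [0,0,0]

```text
time: 18.35
tool_pos: [540.8, -297.6, 31.9]
tcp_rot: [-180.0, -0.0, 149.7]
ft_force: [-4.9, 2.8, 7.1]
finger_gap: 8.5
grip_force: 61.3
```

Emit:
servo_tool:
  fingers: [0.004,0.004,0.004,0.004,0.004,0.004,0.004,0.004,0.004,0.004]
  linear:
    - [0,0.002,-0.0005]
    - [0,0.005,-0.0005]
    - [0,0.008,-0.0005]
    - [0,0.011,-0.0005]
    - [0,0.014,-0.0005]
    - [0,0.016,-0.0005]
    - [0,0.018,-0.0005]
    - [0,0.019,-0.0005]
    - [0,0.02,-0.0005]
    - [0,0.02,-0.0005]
  rotation:
    - [0,0,0]
    - [0,0,0]
    - [0,0,0]
    - [0,0,0]
    - [0,0,0]
    - [0,0,0]
    - [0,0,0]
    - [0,0,0]
    - [0,0,0]
    - [0,0,0]

```text
time: 19.35
tool_pos: [551.2, -280.6, 31.9]
tcp_rot: [-180.0, 0.1, 149.7]
ft_force: [-1.4, -3.5, 5.7]
finger_gap: 8.8
grip_force: 61.0
```

```bash
cat >> h.py <<'E'
def box(yaw=14.7,c=(588.9,-213.7)):
    """force on box axes (fx,fy,fz), moment z, heel offset from the estimated corner in box axes"""
    st=r.sense();M=R.from_euler('z',-yaw,degrees=True)
    f=M.apply(st["ft_force"]);h=M.apply([st["tool_pos"][0]-c[0],st["tool_pos"][1]-c[1],0])+[50,50,0]
    print("F",f.round(1),"Mz",st["wrist_torque"].round(2),"heel",h.round(1),"z",st["tool_pos"][2].round(1),"yaw",st["tcp_rot"].round(2),"t",st["time"])
E
python3 -c "
from h import *
box()"
```

```text
F [-2.3 -3.   5.7] Mz [-0.58  0.36  0.04] heel [-3.4 -5.1  0. ] z 31.9 yaw [-1.7998e+02  5.0000e-02  1.4965e+02] t 19.35
```

Emit:
servo_tool:
  fingers: [0.004,0.004,0.004,0.004,0.004]
  linear:
    - [0,0.0008,0]
    - [0,0.0016,0]
    - [0,0.0024,0]
    - [0,0.003,0]
    - [0,0.003,0]
  rotation:
    - [0,0,0]
    - [0,0,0]
    - [0,0,0]
    - [0,0,0]
    - [0,0,0]

```text
time: 19.85
tool_pos: [552.5, -278.2, 31.9]
tcp_rot: [-180.0, 0.0, 149.6]
ft_force: [-2.2, -5.0, 6.0]
finger_gap: 8.2
grip_force: 61.0
```

```bash
python3 -c "
from h import *
box()"
```

```text
F [-3.4 -4.3  6. ] Mz [-0.74  0.45  0.02] heel [-1.5 -3.1  0. ] z 31.9 yaw [-1.7997e+02  5.0000e-02  1.4965e+02] t 19.85
```

Emit:
servo_tool:
  fingers: [0.004,0.004,0.004,0.004]
  linear:
    - [0,0.0007,0]
    - [0,0.0014,0]
    - [0,0.002,0]
    - [0,0.002,0]
  rotation:
    - [0,0,0]
    - [0,0,0]
    - [0,0,0]
    - [0,0,0]

```text
time: 20.25
tool_pos: [552.6, -278.1, 31.9]
tcp_rot: [-179.8, 0.0, 149.6]
ft_force: [-6.3, -12.0, 5.8]
finger_gap: 8.8
grip_force: 61.0
```

```bash
python3 -c "
from h import *
box()"
```

```text
F [ -9.2 -10.    5.8] Mz [-1.83  1.07  0.06] heel [-1.4 -3.   0. ] z 31.9 yaw [-1.7982e+02  4.0000e-02  1.4962e+02] t 20.25
```

Emit:
servo_tool:
  fingers: [0.004,0.004,0.004,0.004]
  linear:
    - [0,0,0]
    - [0,0,0]
    - [0,0,0]
    - [0,0,0]
  rotation:
    - [0,0,0.5]
    - [0,0,1]
    - [0,0,1.5]
    - [0,0,1.5]

```text
time: 20.65
tool_pos: [552.8, -277.9, 31.9]
tcp_rot: [-179.8, 0.1, 148.2]
ft_force: [-5.3, -9.3, 4.8]
finger_gap: 8.6
grip_force: 62.2
```

```bash
python3 -c "
from h import *
box()"
```

```text
F [-7.5 -7.6  4.8] Mz [-1.68  0.97  0.82] heel [-1.2 -2.9  0. ] z 31.9 yaw [-1.7983e+02  5.0000e-02  1.4817e+02] t 20.65
```

Emit:
servo_tool:
  fingers: [0.004,0.004,0.004,0.004,0.004,0.004]
  linear:
    - [0,0,0]
    - [0,0,0]
    - [0,0,0]
    - [0,0,0]
    - [0,0,0]
    - [0,0,0]
  rotation:
    - [0,0,-0.8]
    - [0,0,-1.6]
    - [0,0,-2.4]
    - [0,0,-3]
    - [0,0,-3]
    - [0,0,-3]

```text
time: 21.25
tool_pos: [554.1, -278.3, 32.0]
tcp_rot: [-179.9, 0.2, 151.1]
ft_force: [0.4, -13.4, -0.5]
finger_gap: 8.7
grip_force: 60.2
```

```bash
python3 -c "
from h import *
box()"
```

```text
F [ -3.  -13.   -0.5] Mz [-2.03 -0.07 -0.33] heel [-0.1 -3.6  0. ] z 32.0 yaw [-179.88    0.22  151.09] t 21.25
```

Emit:
servo_tool:
  fingers: [0.004,0.004,0.004,0.004,0.004]
  linear:
    - [0,0,0]
    - [0,0,0]
    - [0,0.0005,0]
    - [0,0.001,0]
    - [0,0.001,0]
  rotation:
    - [0,0,0.6]
    - [0,0,1.2]
    - [0,0,1.2]
    - [0,0,1.2]
    - [0,0,1.2]

```text
time: 21.75
tool_pos: [553.4, -278.0, 31.9]
tcp_rot: [-179.8, 0.1, 149.9]
ft_force: [-6.1, -15.0, 1.4]
finger_gap: 8.5
grip_force: 60.6
```

```bash
python3 -c "
from h import *
box()"
```

```text
F [ -9.7 -13.    1.4] Mz [-2.29  0.84 -0.  ] heel [-0.6 -3.2  0. ] z 31.9 yaw [-1.7979e+02  1.3000e-01  1.4990e+02] t 21.75
```

Emit:
servo_tool:
  fingers: [0.004,0.004,0.004,0.004]
  linear:
    - [-0.0007,0.0007,0]
    - [-0.0014,0.0014,0]
    - [-0.0014,0.0014,0]
    - [-0.0014,0.0014,0]
  rotation:
    - [0,0,0]
    - [0,0,0]
    - [0,0,0]
    - [0,0,0]

```text
time: 22.15
tool_pos: [554.6, -277.7, 31.9]
tcp_rot: [-179.7, 0.1, 149.9]
ft_force: [-10.3, -15.9, 5.3]
finger_gap: 8.4
grip_force: 60.9
```

```bash
python3 -c "
from h import *
box()
sd=snap('side');u,v=px(sd,[588,-214,40]).astype(int);print(u,v,px(sd,[588.9,-213.7,56]),px(sd,[588.9,-213.7,34]))
crop(sd,u-90,u+70,v-50,v+70,5,'s8.png')
s=snap('top');crop(s,395,535,160,265,5,'t8.png')"
```

```text
F [-14.  -12.7   5.3] Mz [-2.45  1.46  0.12] heel [ 0.6 -3.2  0. ] z 31.9 yaw [-1.7974e+02  6.0000e-02  1.4990e+02] t 22.15
421 336 [422.64028111 329.2768453 ] [421.41629604 338.88837247]
```

View pics/t8.png

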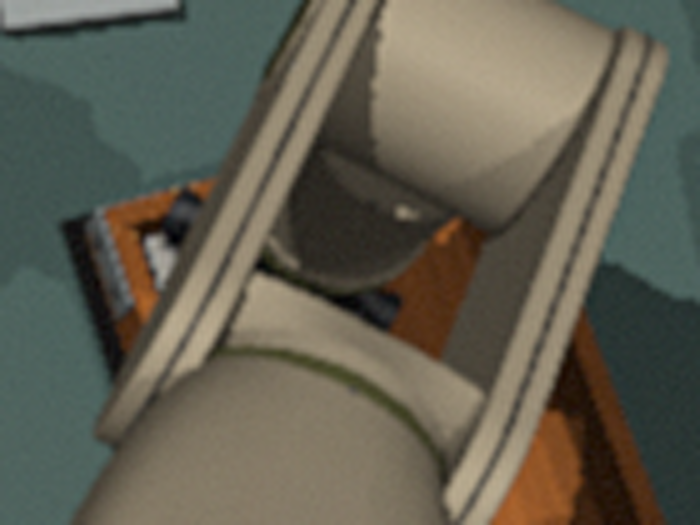

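In the top view the arm hides most of the square, and the heel's white top at about (158,262) in the crop lies close to the corner. The x push still let the tool move, so I'll seek that wall further.

Emit:
servo_tool:
  fingers: [0.004,0.004,0.004,0.004,0.004]
  linear:
    - [-0.0003,0.0,-0.0003]
    - [-0.001,0.0004,-0.0003]
    - [-0.0017,0.0011,-0.0003]
    - [-0.0017,0.0011,-0.0003]
    - [-0.0017,0.0011,-0.0003]
  rotation:
    - [0,0,0]
    - [0,0,0]
    - [0,0,0]
    - [0,0,0]
    - [0,0,0]

```text
time: 22.75
tool_pos: [556.6, -277.2, 31.9]
tcp_rot: [-179.8, 0.0, 149.9]
ft_force: [-7.7, -16.1, 3.4]
finger_gap: 8.6
grip_force: 60.7
```

```bash
python3 -c "
from h import *
box()"
```

```text
F [-11.6 -13.6   3.4] Mz [-2.26  1.23  0.05] heel [ 2.6 -3.2  0. ] z 31.9 yaw [-1.7977e+02  3.0000e-02  1.4990e+02] t 22.75
```

Emit:
servo_tool:
  fingers: [0.004,0.004,0.004,0.004,0.004]
  linear:
    - [-0.0007,0.0007,0]
    - [-0.0014,0.0014,0]
    - [-0.0014,0.0014,0]
    - [-0.0014,0.0014,0]
    - [-0.0014,0.0014,0]
  rotation:
    - [0,0,0]
    - [0,0,0]
    - [0,0,0]
    - [0,0,0]
    - [0,0,0]

```text
time: 23.25
tool_pos: [558.5, -276.7, 31.9]
tcp_rot: [-179.8, 0.0, 149.9]
ft_force: [-8.3, -14.5, 3.2]
finger_gap: 8.7
grip_force: 60.7
```

```bash
python3 -c "
from h import *
box()"
```

```text
F [-11.7 -12.    3.2] Mz [-2.28  1.26  0.07] heel [ 4.6 -3.3  0. ] z 31.9 yaw [-1.7977e+02  3.0000e-02  1.4990e+02] t 23.25
```

Emit:
servo_tool:
  fingers: [0.004,0.004,0.004,0.004,0.004]
  linear:
    - [-0.0003,-0.0003,0]
    - [-0.001,0.0004,0]
    - [-0.0017,0.0011,0]
    - [-0.0017,0.0011,0]
    - [-0.0017,0.0011,0]
  rotation:
    - [0,0,0.7]
    - [0,0,0.7]
    - [0,0,0.7]
    - [0,0,0.7]
    - [0,0,0.7]

```text
time: 23.75
tool_pos: [559.6, -276.1, 31.9]
tcp_rot: [-179.8, -0.1, 149.2]
ft_force: [-13.8, -12.7, 9.6]
finger_gap: 8.7
grip_force: 61.5
```

```bash
python3 -c "
from h import *
box()"
```

```text
F [-16.6  -8.8   9.6] Mz [-1.8   2.11  0.04] heel [ 5.8 -2.9  0. ] z 31.9 yaw [-1.7976e+02 -1.1000e-01  1.4922e+02] t 23.75
```

Emit:
servo_tool:
  fingers: [0.004,0.004,0.004,0.004,0.004]
  linear:
    - [-0.0004,0.0004,-0.0004]
    - [-0.0007,0.0007,-0.0004]
    - [-0.0007,0.0007,-0.0004]
    - [-0.0007,0.0007,-0.0004]
    - [-0.0007,0.0007,-0.0004]
  rotation:
    - [0,0,0]
    - [0,0,0]
    - [0,0,0]
    - [0,0,0]
    - [0,0,0]

```text
time: 24.25
tool_pos: [559.6, -276.1, 31.9]
tcp_rot: [-179.7, -0.2, 149.2]
ft_force: [-17.7, -13.7, 10.0]
finger_gap: 8.4
grip_force: 61.6
```

```bash
python3 -c "
from h import *
box()"
```

```text
F [-20.6  -8.8  10. ] Mz [-2.09  2.53  0.08] heel [ 5.8 -2.9  0. ] z 31.9 yaw [-179.71   -0.2   149.2 ] t 24.25
```

Emit:
servo_tool:
  fingers: [0.004,0.004,0.004,0.004,0.004]
  linear:
    - [0.0004,0.0004,0]
    - [0.0008,0.0008,0]
    - [0.0008,0.0008,0]
    - [0.0008,0.0008,0]
    - [0.0008,0.0008,0]
  rotation:
    - [0,0,0]
    - [0,0,0]
    - [0,0,0]
    - [0,0,0]
    - [0,0,0]

```text
time: 24.75
tool_pos: [559.6, -276.0, 31.9]
tcp_rot: [-179.7, -0.1, 149.2]
ft_force: [-15.5, -18.3, 5.5]
finger_gap: 8.6
grip_force: 61.1
```

```bash
python3 -c "
from h import *
box()"
```

```text
F [-19.7 -13.8   5.5] Mz [-2.82  2.19  0.15] heel [ 5.8 -2.8  0. ] z 31.9 yaw [-1.7966e+02 -1.0000e-01  1.4919e+02] t 24.75
```

Emit:
servo_tool:
  fingers: [0.004,0.004,0.004,0.004]
  linear:
    - [0,0,0]
    - [0,0,0]
    - [0,0,0]
    - [0,0,0]
  rotation:
    - [0,0,0.5]
    - [0,0,1]
    - [0,0,1]
    - [0,0,1]

```text
time: 25.15
tool_pos: [559.6, -276.1, 31.9]
tcp_rot: [-179.6, -0.1, 148.2]
ft_force: [-15.2, -18.7, 6.2]
finger_gap: 8.6
grip_force: 62.4
```

```bash
python3 -c "
from h import *
box()"
```

```text
F [-19.5 -14.2   6.2] Mz [-2.8   2.31  0.7 ] heel [ 5.8 -2.9  0. ] z 31.9 yaw [-1.7964e+02 -1.0000e-01  1.4823e+02] t 25.15
```

Emit:
servo_tool:
  fingers: [0.004,0.004,0.004,0.004,0.004]
  linear:
    - [0,0,0]
    - [0,0,0]
    - [0,0,0]
    - [0,0,0]
    - [0,0,0]
  rotation:
    - [0,0,-0.7]
    - [0,0,-1.4]
    - [0,0,-2]
    - [0,0,-2]
    - [0,0,-2]

```text
time: 25.65
tool_pos: [559.6, -276.1, 31.9]
tcp_rot: [-179.7, -0.1, 150.1]
ft_force: [-15.7, -17.9, 6.1]
finger_gap: 8.6
grip_force: 61.5
```

```bash
python3 -c "
from h import *
box()
sd=snap('side');crop(sd,330,490,275,395,5,'s9.png')"
```

```text
F [-19.7 -13.3   6.1] Mz [-2.84  2.26 -0.56] heel [ 5.8 -2.9  0. ] z 31.9 yaw [-1.7968e+02 -1.1000e-01  1.5013e+02] t 25.65
```

View pics/s9.png

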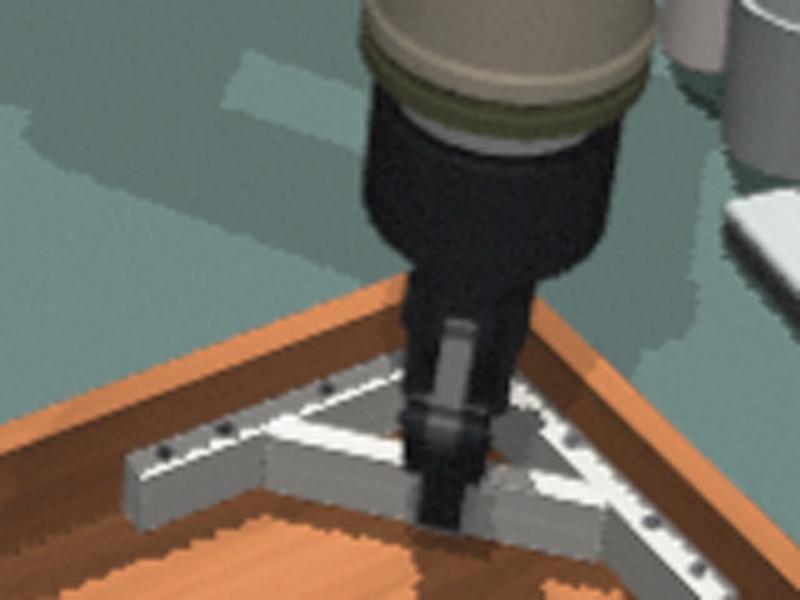

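The side view shows the square low in the corner, with both legs along their walls. The moment reverses about 149.3° without any motion, so it is seated. I'll centre the yaw, even out the push and hand in.

Emit:
servo_tool:
  fingers: [0.004,0.004,0.004,0.004,0.004,0.004]
  linear:
    - [0.0003,-0.0003,0]
    - [0.0006,-0.0006,0]
    - [0.0006,-0.0006,0]
    - [0.0006,-0.0006,0]
    - [0.0006,-0.0006,0]
    - [0.0006,-0.0006,0]
  rotation:
    - [0,0,0.4]
    - [0,0,0.8]
    - [0,0,0.8]
    - [0,0,0.8]
    - [0,0,0.8]
    - [0,0,0.8]

```text
time: 26.3
tool_pos: [559.6, -276.1, 31.9]
tcp_rot: [-179.7, -0.0, 149.4]
ft_force: [-11.3, -17.8, 2.5]
finger_gap: 9.1
grip_force: 60.7
```

```bash
python3 -c "
from h import *
box()"
```

```text
F [-15.5 -14.3   2.5] Mz [-2.71  1.6  -0.09] heel [ 5.8 -2.9  0. ] z 31.9 yaw [-1.7971e+02 -3.0000e-02  1.4938e+02] t 26.3
```

Both walls now take about 15 N each and the moment is near zero.

```bash
python3 -c "
from bench import r
print(r.hand_in())"
```

```text
the job is handed in; nothing more can be done
None
```

I handed the job in at about 26 s. The lid lies right way up, centred on the pad by camera. The square is still held in the glued corner at about 15 N per wall, and force probes and the side view show it seated on both walls.

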